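# Loosen the left-hand clamp knob and push the sharpening stone home

## Robot

A 6-joint arm with a two-finger parallel gripper is mounted at the origin on a cart in front of the work surface, level with it; the furniture and walls round the work are solid. World frame = base frame: x ahead of the robot, y to its left, z up, the work surface at z = 0. Lengths are in m, angles in rad, forces in N, time in s.
With the tool pointing down it reaches from about 0.225 to 0.875 m from the base axis. Payload 3.4 kg.
Tool frame: the origin (TCP) lies between the finger pads; the fingertips stand 8 mm ahead of it and the grasp point (between the pads) lies 11 mm behind it; z points along the fingers, y is the line along which they close (so a half turn about z gives the same grasp; the last joint's range is limited). The gripper opens to 85 mm and grips with 20 to 120 N. Pads are 22 mm wide; open, the fingers measure 114 mm over their backs; the gripper's body (76 mm by 85 mm) begins 54 mm behind the grasp point. The pads swing forward as they close: fully open they stand 13 mm farther back than shut.
Start: joints at [-1.319, 0.276, 1.505, -0, 1.361, -0.121], TCP at [0.209, -0.536, 0.209] pointing down, gripper open.
Joint ranges: [-2.89, 2.89], [-0.75, 2.08], [0.22, 2.7], [-1.18, 4.32], [0.11, 2.71], [-2.7, 2.7]. Speed limits (rad/s): [2.57, 2.57, 3.14, 3.14, 3.14, 3.14].

## Interface

Orientations are given as a unit quaternion [w, x, y, z].
In Python, from rig import manip gives the robot as it stands.
- The arm moves only by the tool move_arm, never from a script. Its argument "deltas" is a list that holds one entry, the list of rows, each a list of 5 numbers: the shift along the tool's x, y, z normalised to -1 to 1, where 1 is 80 cm, then the turn about the tool's z normalised to -1 to 1, where 1 is 120 degrees, then the closure, from -1 (fully open) to 1 (shut). In form: [[[tx, ty, tz, twist, grip], ...]]. A call has 1 to 12 rows; each row is the pose to reach, as a shift and turn from the pose commanded when the call began, along the tool's axes at that moment; what a row does not reach only later rows make up. A row lasts 1/10 s, in which the tool goes at most 50 mm and 8.59 degrees, less where a joint would pass 70% of its speed; a pose out of reach is approached as far as the arm can. A call with a number of a shift or a turn outside -1 to 1 is refused whole. A call with a gripper value outside its range is refused whole. The fingers move at their own pace and stop on an object; "squeeze" is the grip in N (left out, the last holds). Time passes only in rows, so rows that repeat a pose let the fingers close. It gives the time, the measured TCP pose, the force, the opening and the grip force at its end, in the units of the state.
- manip.get_state(): the state, without advancing time (a new reading comes with each control period).
- manip.get_image(name): name is "scene" or "top" or "wrist"; returns the picture (480x640x3 uint8, red, green, blue); there is no depth.
- manip.camera_params(name): a dict with "fx", "fy", "cx", "cy" (pixels), "R" (3x3) and "t" (3): a world point X has camera coordinates R X + t; the wrist camera has in their place "tool_from_camera" (4x4, takes a point from camera to tool coordinates, whose origin is the TCP and whose axes are the flange's). Camera axes: x right, y down, z forward; pixel columns grow to the right and rows downward; lengths in m; the calibration is good to about 2 mm. A picture is of the moment at which its call begins: read the wrist's pose just before it. camera_params takes no time and is no camera call.
- manip.sign_off(): hands the job in; it is judged then, once.
The state is a dict: "clock": time; "qpos": joint angles; "qd": joint speeds; "effort": joint torques, N m; "position": TCP position; "ee_rot": TCP orientation; "contact_force": force on the tool from outside, world axes, zero at the start; "moment": the same for the moment, N m; "width": finger opening in m; "gripper_force": force on a finger pad.
Only numpy, scipy, OpenCV 4.12 (cv2) and the standard library are available. Lean on these libraries where they do the work, as an engineer would, in place of code of your own. Each camera call takes 0.05 s, during which the arm holds its last target. There are 200 camera calls.

## Task

The sharpening stone has crept forward in its wooden holder. The clamp knob above it has a left-hand thread: turn the knob clockwise (seen from above) until the clamp is fully loose and the knob comes up against its stop, without forcing it there; then push the stone back along its channel until it bears firmly against the steel end stop, and press it there for a moment without ramming it. Leave the knob loose, the stone home, and the things lying round about where they are.

Things in the scene. Friction and masses are not known exactly. Their poses are not given: they have to be found in the camera images.
- holder: stone holder fixed to the table: plywood base 220x88x10 mm; origin: centre of underside, x along its length away from the robot, z up. Two side rails (inner faces 53 apart, tops 22 above the table) make a channel along x for the stone, with a steel end stop at its far (+x) end. A grey metal bridge (30 along x, 87 across, top 54 above the table), centred at x=+30, carries the clamp screw and knob
- end_stop: rigid steel block 18x53x22 mm closing the far end of the channel; origin at the bottom of its near face, on the channel's centre line, 10 above the table, at holder x=+90; axes as the holder's. The stone is home when its far end bears on this face (stone's origin 75 before this one)
- stone: grey sharpening stone 50x150x24 mm, about 0.4 kg; origin: centre of underside; its long axis, its own y, lies along holder x. It lies loose on the holder's base (10 above the table), 1.5 play to each rail, 14 to 28 short of the stop at first, pinched from above by the clamp screw's sprung shoe. Its near end is free to be pushed over the base; freed it slides with 2 to 4 N, clamped not with 20 N
- knob_grip (a point): middle of the black bar-shaped knob on the vertical clamp screw: bar 60 mm long along the point's x, 14 thick along y, 26 high, round ends. The point lies on the screw's axis (holder x=+30), 13 below the bar's top, 14 above its round hub (28 across), 77 to 82 above the table; it rises 1.8 mm per rad of loosening
- clamp_knob (a joint): turn of the knob on its thread, rad; left-hand thread: grows CLOCKWISE seen from above, raising the screw. 0 to 0.5 at first (tight). Turning takes 0.1 to 0.4 N m; it stays where left. The shoe leaves the stone near 1.5; a hard stop ends the turn at 2.5; 2.3 or more counts as fully loose
- chuck_key: steel drill chuck key, 40 x 75 x 18 mm, lying by; leave alone
- tape_roll: roll of black tape, 61 mm across, 18 mm high, lying flat; leave alone
- driver: screwdriver with orange handle, 24 x 183 x 24 mm, lying across in front of the holder; leave alone
- pliers: old steel pliers, 54 x 128 x 13 mm, lying by; leave alone
- spindle_twist (a joint): springy wind-up of the slender clamp spindle below the knob, rad, positive clockwise from above: 8 N m per rad of torque on the knob, about 0 when let go, 0.01 to 0.05 in normal turning; beyond 0.14 either way (1.1 N m) the knob is being forced. The knob's heading is the holder's minus clamp_knob minus spindle_twist (bar along holder x at 0)
Things that resemble listed ones, but are neither listed nor needed, are in the scene too. Of the things like the stone, leave any that is green or yellow; of the rest the larger one is meant.

How it is judged:
By the outcome, as a careful person would: the job done as asked, in the order asked, and still so for the second after the job is handed in, with the robot touching nothing.
It also fails if it takes over 64 s, if anything falls off the work surface, if the arm or the gripper's body presses on something with over 40 N, if the wrist force passes 120 N, or if a joint passes its speed limit or range.

## Working session

There is one attempt and no reset: what is moved stays moved. The work goes in short steps, Python scripts to look and compute and a tool call to move; the robot and the scene stay as the last step left them, time stands still between calls to the robot, and variables do not carry over. Pictures are saved under pics/ and viewed, at most 10 in all, crops included, and the job is handed in when it is done.

Besides the shell and the picture viewer there is one more tool, called as name(argument=value, ...), one argument or row to a line, values as JSON. move_arm: Moves the arm, as the interface text tells. Scaled input: -1 to 1 covers 80 cm each way for a shift and 120 degrees each way for a turn. Its arguments: {"type":"object","properties":{"deltas":{"type":"array","items":{"type":"array","items":{"type":"array","items":{"type":"number","minimum":-1,"maximum":1}}}},"squeeze":{"type":"number"}},"required":["deltas"]}

```bash
mkdir -p pics
python3 - <<'E'
from rig import manip
import cv2
for n in("top","scene"):
    cv2.imwrite(f"pics/{n}0.png",manip.get_image(n)[:,:,::-1])
    p=manip.camera_params(n);print(n,p)
s=manip.get_state();print(s)
E
```

```text
top {'fx': 541.4084141150161, 'fy': 541.4084141150161, 'cx': 331.13453480591016, 'cy': 230.5039120718414, 'R': array([[ 5.81469273e-04, -9.99999163e-01, -1.15576626e-03],
       [-9.86486187e-01, -3.84246364e-04, -1.63843997e-01],
       [ 1.63843416e-01,  1.23541770e-03, -9.86485585e-01]]), 't': array([0.30060397, 0.50221342, 1.09792106])}
scene {'fx': 513.8409954926241, 'fy': 513.8409954926241, 'cx': 322.1937008134614, 'cy': 237.16485368956035, 'R': array([[-0.62620978, -0.77955646, -0.0123707 ],
       [-0.50175681,  0.41509909, -0.7589024 ],
       [ 0.59674234, -0.46902502, -0.65108687]]), 't': array([0.55807768, 0.14901568, 1.27980465])}
{'clock': 0.1, 'qpos': array([-1.31903179e+00,  2.76557685e-01,  1.50598619e+00, -2.17142218e-05,
        1.36068310e+00, -1.21009173e-01]), 'qd': array([-9.56475368e-04, -2.84764469e-03, -1.42797104e-03,  8.22276002e-04,
        5.21027935e-05,  3.65789378e-04]), 'effort': array([ 1.20722314e-03, -4.17698872e+01, -2.46405691e+01, -1.80397928e-04,
        5.79116429e-03, -3.50813394e-06]), 'position': array([ 0.20927474, -0.53503954,  0.20811955]), 'ee_rot': array([-8.14722591e-04,  9.82679449e-01,  1.85311717e-01, -6.39799007e-05]), 'contact_force': array([ 0.13169539,  0.03805319, -0.33347114]), 'moment': array([-0.02371823, -0.00620709,  0.00121748]), 'gripper_force': 0.0, 'width': 0.08544289839698498}
```

View pics/top0.png

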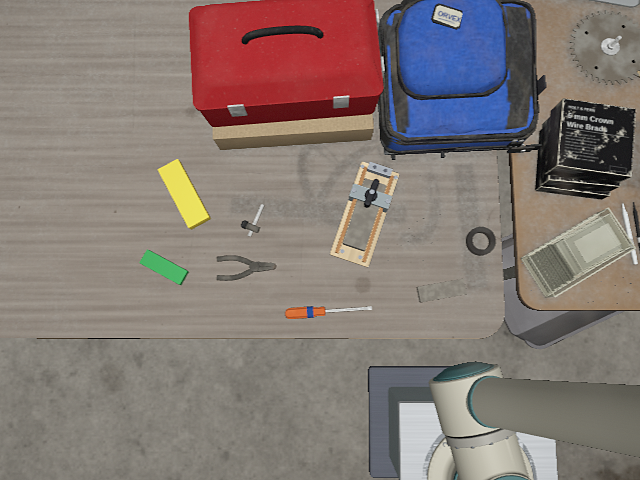

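View pics/scene0.png

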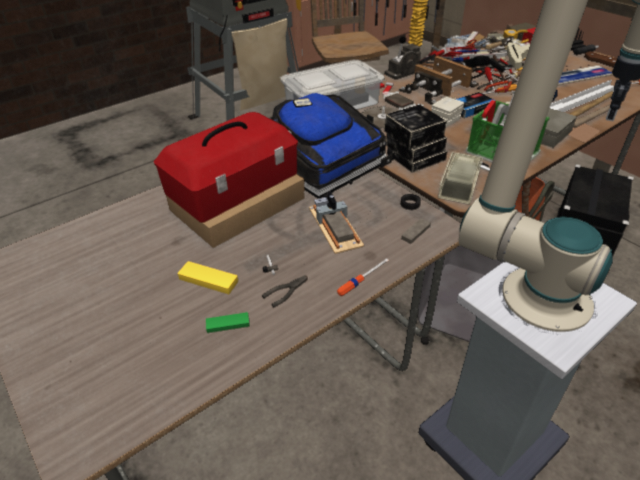

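The top view could offer four things as the stone: yellow (184,193), green (164,267), a small grey block lying loose (442,291), and the grey one in the holder (357,230). I choose the one in the holder, because it is the larger of the two that aren't green or yellow. The black knob is at (372,193). I'll check this in a close crop.

Run:
```python
import cv2
im=cv2.imread("pics/top0.png")[150:275,310:430]
cv2.imwrite("pics/c1.png",cv2.resize(im,None,fx=4.8,fy=4.8,interpolation=cv2.INTER_CUBIC))
```

```text
(no output)
```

View pics/c1.png

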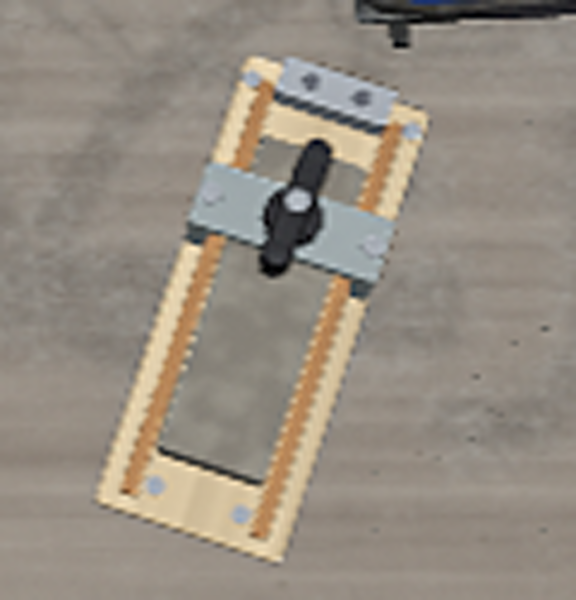

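The crop shows the grey stone in the channel, with a gap before the steel stop. Base corners are at (97,502), (282,560), (428,118) and (250,58). The knob bar runs from (318,150) to (273,265), and the stone's near top edge from (160,450) to (265,482).

```bash
cat > h.py <<'E'
import numpy as np
from rig import manip
from scipy.spatial.transform import Rotation as Ro
def rot(s):
    q=s["ee_rot"]; return Ro.from_quat([q[1],q[2],q[3],q[0]]).as_matrix()
def ray(name,uv,z,s=None):
    p=manip.camera_params(name)
    d=np.array([(uv[0]-p["cx"])/p["fx"],(uv[1]-p["cy"])/p["fy"],1.])
    if name=="wrist":
        T=p["tool_from_camera"];R=rot(s)
        o=R@T[:3,3]+s["position"];d=R@T[:3,:3]@d
    else: o=-p["R"].T@p["t"];d=p["R"].T@d
    return o+d*(z-o[2])/d[2]
def rel(target,s,yaw=None):
    "shift in tool axes, normalised to 0.8 m"
    return rot(s).T@(np.array(target)-s["position"])/0.8
E
python3 - <<'E'
from h import *
f=lambda u,v,z:ray("top",(310+u/4.8,150+v/4.8),z)
c=[f(97,502,.01),f(282,560,.01),f(428,118,.01),f(250,58,.01)]
n=(c[0]+c[1])/2;fa=(c[2]+c[3])/2
print(np.round(c,4));d=fa-n;L=np.linalg.norm(d);d/=L;print("L",L,"W",np.linalg.norm(c[0]-c[1]))
yaw=np.arctan2(d[1],d[0]);o=(n+fa)/2;print("centre",o,"yaw",np.degrees(yaw))
print("screw",o+.03*d)
a,b=f(318,150,.092),f(273,265,.092);k=(a+b)/2;print("knob",k,np.linalg.norm(a-b),"head",np.degrees(np.arctan2(*(a-b)[1::-1])))
s=(f(160,450,.034)+f(265,482,.034))/2;print("stone near",s,(s-o)@d, "expected home -0.060")
S=manip.get_state();print(rot(S));print(manip.camera_params("wrist"))
E
```

```text
[[0.4549 0.3028 0.01  ]
 [0.4289 0.2203 0.01  ]
 [0.6322 0.1512 0.01  ]
 [0.6606 0.2326 0.01  ]]
L 0.21605908269401977 W 0.0864958859224752
centre [0.54414316 0.22674184 0.01      ] yaw -18.82252284158223
screw [0.57253883 0.2170627  0.01      ]
knob [0.5706545  0.21858566 0.092     ] 0.05368603452837167 head -21.463430763438012
stone near [0.46792508 0.25208669 0.034     ] -0.08031933392842165 expected home -0.060
[[ 9.31319127e-01  3.64203927e-01 -4.27698751e-04]
 [ 3.64204136e-01 -9.31317808e-01  1.57750984e-03]
 [ 1.76211817e-04 -1.62493474e-03 -9.99998664e-01]]
{'fx': 390.0997716049429, 'fy': 390.0997716049429, 'cx': 313.40527354880373, 'cy': 246.80813089590833, 'tool_from_camera': array([[-3.06665577e-04, -9.49728071e-01, -3.13075866e-01,
         8.00445518e-02],
       [ 9.99999856e-01, -4.28899858e-04,  3.21560082e-04,
        -1.52199727e-04],
       [-4.39672831e-04, -3.13075723e-01,  9.49728066e-01,
        -1.65933651e-01],
       [ 0.00000000e+00,  0.00000000e+00,  0.00000000e+00,
         1.00000000e+00]])}
```

move_arm(
  deltas=[
    [[0.76,-0.71,0.05,-0.9,-1],[0.76,-0.71,0.05,-0.9,-1],[0.76,-0.71,0.05,-0.9,-1],[0.76,-0.71,0.05,-0.9,-1],[0.76,-0.71,0.05,-0.9,-1],[0.76,-0.71,0.05,-0.9,-1],[0.76,-0.71,0.05,-0.9,-1],[0.76,-0.71,0.05,-0.9,-1],[0.76,-0.71,0.05,-0.9,-1],[0.76,-0.71,0.05,-0.9,-1],[0.76,-0.71,0.05,-0.9,-1],[0.76,-0.71,0.05,-0.9,-1]],
  ],
)

```text
clock: 1.3
position: [0.4685, 0.0071, 0.1799]
ee_rot: [0.0, 0.463, 0.886, -0.0]
contact_force: [1.1, -2.2, 0.5]
width: 0.0857
gripper_force: 0.0
```

Run:
```python
from h import *
s=manip.get_state();R=rot(s)
print(s["clock"],s["position"],np.degrees(np.arctan2(R[1,0],R[0,0])),rel([.571,.218,.17],s),s["qpos"])
for uv in((213,147),(373,135),(395,153),(505,150)):print(ray("top",uv,0))
```

```text
1.3 [0.46853152 0.00707027 0.17985848] 124.8651064482053 [0.14311841 0.25581808 0.01223702] [-1.33294761e-01  1.35114973e-01  1.76675577e+00 -3.40058338e-04
  1.23968458e+00 -7.41695092e-01]
[0.69853327 0.56570075 0.        ]
[0.72667352 0.20690143 0.        ]
[0.68466147 0.15823388 0.        ]
[ 0.69168315 -0.08793401  0.        ]
```

move_arm(
  deltas=[
    [[0.143,0.256,0.012,-0.28,-1],[0.143,0.256,0.012,-0.28,-1],[0.143,0.256,0.012,-0.28,-1],[0.143,0.256,0.012,-0.28,-1],[0.143,0.256,0.012,-0.28,-1],[0.143,0.256,0.012,-0.28,-1],[0.143,0.256,0.012,-0.28,-1],[0.143,0.256,0.012,-0.28,-1]],
  ],
)

```text
clock: 2.1
position: [0.5715, 0.2142, 0.1701]
ee_rot: [-0.001, 0.19, 0.982, -0.001]
contact_force: [-0.4, -0.9, 0.5]
width: 0.086
gripper_force: 0.0
```

Run:
```python
from h import *
import cv2
s=manip.get_state();im=manip.get_image("wrist");R=rot(s)
print(s["clock"],s["position"],np.degrees(np.arctan2(R[1,0],R[0,0])),s["qpos"])
cv2.imwrite("pics/w1.png",im[:,:,::-1])
```

```text
2.1 [0.57146559 0.21424433 0.17011107] 158.06225850371902 [ 2.45165790e-01  3.52453623e-01  1.48898060e+00 -7.15048516e-04
  1.30176116e+00 -9.42554772e-01]
```

View pics/w1.png

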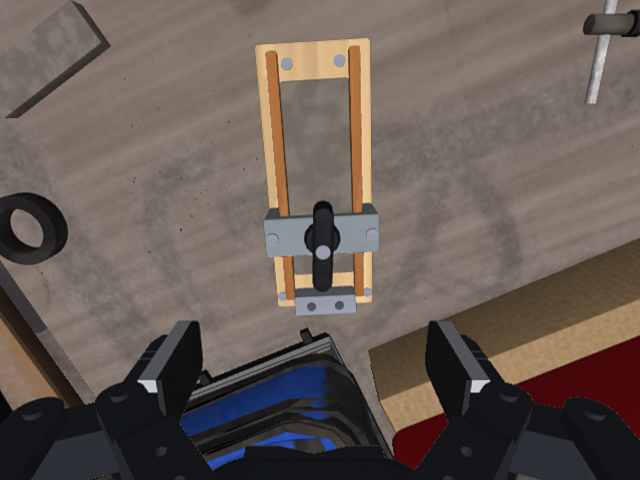

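The wrist view shows the knob bar from (322,203) to (321,290), the fingers open on either side, and the holder base corners at (257,45), (370,39) and (371,302).

Run:
```python
from h import *
s=manip.get_state()
f=lambda u,v,z:ray("wrist",(u,v),z,s)
a,b=f(321,290,.091),f(322,203,.091);d=a-b
print("knob",(a+b)/2,np.linalg.norm(d),np.degrees(np.arctan2(d[1],d[0])))
print("screw tip",f(323,252,.095))
m=(f(257,45,.01)+f(370,39,.01))/2;e=f(371,302,.01)-f(370,39,.01);print("holder yaw(right edge)",np.degrees(np.arctan2(e[1],e[0])),np.linalg.norm(e));h=np.radians(-19)
n1=f(281,84,.034);n2=f(350,78,.034);print("stone near",(n1+n2)/2,n2-n1,np.degrees(np.arctan2(*(n2-n1)[1::-1])),"near base",m)
print("end stop top",f(296,298,.032),f(355,297,.032))
k=(a+b)/2;k[2]=.17;print(rel(k,s))
```

```text
knob [0.57445045 0.21825289 0.091     ] 0.06075386457890908 -22.241395221770176
screw tip [0.57605167 0.21860705 0.095     ]
holder yaw(right edge) -19.1396455569331 0.21795597883022286
stone near [0.47369334 0.25465803 0.034     ] [0.01481683 0.04727482 0.        ] 72.59801786171764 near base [0.44621581 0.26414445 0.01      ]
end stop top [0.62702577 0.17505831 0.032     ] [0.64509179 0.22238519 0.032     ]
[-0.00132943  0.00627957  0.0005006 ]
```

move_arm(
  deltas=[
    [[-0.001,0.006,0.05,0,-1],[-0.001,0.006,0.09,0,-1],[-0.001,0.006,0.116,0,-1],[-0.001,0.006,0.116,0,-1],[-0.001,0.006,0.116,0,1],[-0.001,0.006,0.116,0,1],[-0.001,0.006,0.116,0,1],[-0.001,0.006,0.116,0,1],[-0.001,0.006,0.116,0,1],[-0.001,0.006,0.116,0,1],[-0.001,0.006,0.116,0,1],[-0.001,0.006,0.116,0,1]],
  ],
  squeeze=40,
)

```text
clock: 3.35
position: [0.5748, 0.2195, 0.0776]
ee_rot: [-0.0, 0.19, 0.982, -0.0]
contact_force: [0.6, -0.1, 0.4]
width: 0.0001
gripper_force: 0.0
```

```bash
cat > st.py <<'E'
from h import *
s=manip.get_state();R=rot(s)
print(round(s["clock"],2),s["position"].round(4),"head",np.degrees(np.arctan2(R[1,0],R[0,0])).round(2),"F",s["contact_force"].round(2),"M",s["moment"].round(3),s["width"].round(4),s["gripper_force"],s["qpos"].round(3))
E
python3 st.py
```

```text
Traceback (most recent call last):
  File "st.py", line 3, in <module>
    print(round(s["clock"],2),s["position"].round(4),"head",np.degrees(np.arctan2(R[1,0],R[0,0])).round(2),"F",s["contact_force"].round(2),"M",s["moment"].round(3),s["width"].round(4),s["gripper_force"],s["qpos"].round(3))
                                                                                                                                                                    ^^^^^^^^^^^^^^^^
AttributeError: 'float' object has no attribute 'round'
```

```bash
sed -i 's/s\["width"\].round(4)/round(s["width"],4)/' st.py; python3 st.py
python3 - <<'E'
from rig import manip
import cv2,numpy as np
w=manip.get_image("wrist")[:,:,::-1];t=manip.get_image("scene")[:,:,::-1]
t=cv2.resize(t[150:270,270:400],(520,480),interpolation=cv2.INTER_CUBIC)
c=np.hstack([w[:,100:540],t]);cv2.imwrite("pics/w2.png",cv2.resize(c,(800,400)))
E
```

```text
3.35 [0.5748 0.2195 0.0776] head 158.1 F [ 0.64 -0.15  0.42] M [-0.007 -0.012  0.03 ] 0.0001 0.0 [ 0.252  0.431  1.609 -0.     1.101 -0.937]
```

View pics/w2.png

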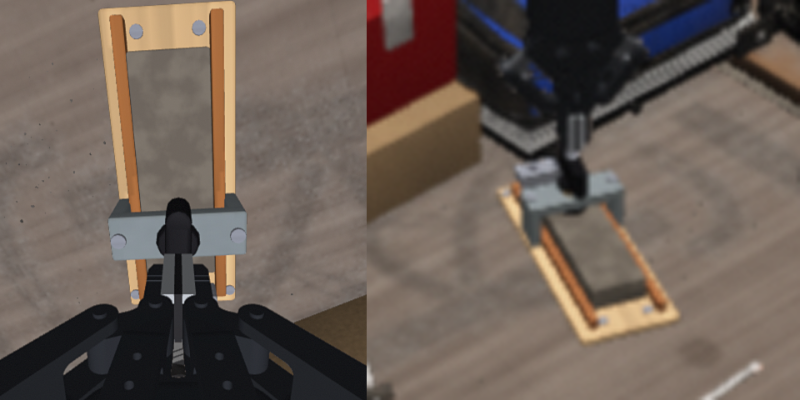

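Run:
```python
from h import *
import cv2
s=manip.get_state()
w=manip.get_image("wrist")[:,:,::-1];t=manip.get_image("scene")[:,:,::-1]
w=cv2.resize(w[220:470,230:400],(408,600),interpolation=cv2.INTER_CUBIC);t=cv2.resize(t[165:225,305:344],(390,600),interpolation=cv2.INTER_CUBIC)
cv2.imwrite("pics/w3.png",np.hstack([w,t]))
```

```text
(no output)
```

View pics/w3.png

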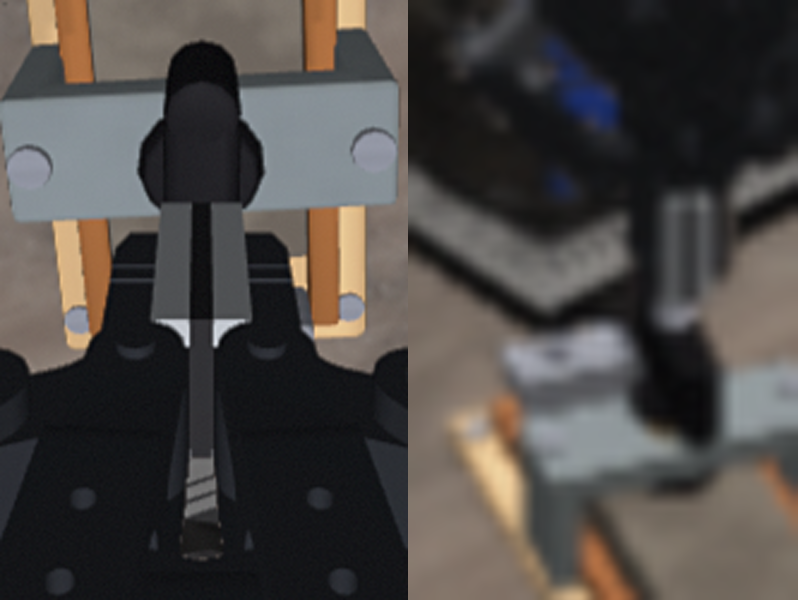

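The fingers shut with zero width and no force, so they closed on nothing. Both crops show the tips standing just above the bar rather than around it. I'll check the heights by projection.

Run:
```python
from h import *
from scipy.optimize import least_squares
s=manip.get_state();R=rot(s);P=s["position"]
def proj(n,X):
    p=manip.camera_params(n)
    if n=="wrist":
        T=np.linalg.inv(p["tool_from_camera"]);c=T[:3,:3]@(R.T@(X-P))+T[:3,3]
    else:c=p["R"]@X+p["t"]
    return np.array([p["fx"]*c[0]/c[2]+p["cx"],p["fy"]*c[1]/c[2]+p["cy"]])
for z in(.008,-.01,-.02):
  for x in(-.011,0,.011):
    X=P+R@np.array([x,0,z]);print(z,x,"wrist",proj("wrist",X).round(),"scene",proj("scene",X).round(1))
for z in(.08,.09,.1):
    X=np.array([.574,.218,z]);print("knob",z,proj("scene",X).round(1),proj("top",X).round(1))
o=least_squares(lambda X:np.r_[proj("scene",X)-[332.2,196.8],proj("top",X)-[372.1,191.7]],[.57,.22,.09]);print("disc tri",o.x,o.fun)
```

```text
0.008 -0.011 wrist [314. 313.] scene [330.2 199.8]
0.008 0 wrist [314. 292.] scene [331.3 201.9]
0.008 0.011 wrist [314. 271.] scene [332.5 204.1]
-0.01 -0.011 wrist [314. 331.] scene [330.2 194.7]
-0.01 0 wrist [314. 310.] scene [331.3 196.8]
-0.01 0.011 wrist [314. 287.] scene [332.5 199. ]
-0.02 -0.011 wrist [314. 343.] scene [330.2 191.8]
-0.02 0 wrist [314. 321.] scene [331.3 194. ]
-0.02 0.011 wrist [314. 297.] scene [332.5 196.2]
knob 0.08 [331.9 198.9] [371.4 193. ]
knob 0.09 [331.9 196.1] [371.8 191.8]
knob 0.1 [331.9 193.2] [372.1 190.7]
disc tri [0.57483361 0.21688066 0.08664276] [-0.19440307 -0.02732368  0.09999649  0.09913367]
```

The projection fits fingers about 30 mm shorter than stated. The shut tips come out near tool z = -22 mm, which is about z = 0.10, just above the bar top. I'll open partway, lower in small steps while watching the force, and close again.

move_arm(
  deltas=[
    [[0,0,0,0,0],[0,0,0,0,0],[0,0,0,0,0],[0,0,0,0,0],[0,0,0.006,0,0],[0,0,0.012,0,0],[0,0,0.012,0,0]],
  ],
)

```text
clock: 4.25
position: [0.574, 0.2192, 0.0669]
ee_rot: [-0.001, 0.19, 0.982, -0.001]
contact_force: [0.3, -0.3, -0.3]
width: 0.0427
gripper_force: 0.0
```

```bash
python3 st.py
python3 - <<'E'
from h import *
import cv2
w=manip.get_image("wrist")[:,:,::-1];t=manip.get_image("scene")[:,:,::-1]
w=cv2.resize(w[220:470,230:400],(408,600),interpolation=cv2.INTER_CUBIC);t=cv2.resize(t[165:225,305:344],(390,600),interpolation=cv2.INTER_CUBIC)
cv2.imwrite("pics/w4.png",np.hstack([w,t]))
E
```

```text
4.25 [0.574  0.2192 0.0669] head 158.09 F [ 0.27 -0.26 -0.35] M [ 0.002 -0.018 -0.02 ] 0.0427 0.0 [ 0.252  0.441  1.622 -0.     1.08  -0.937]
```

View pics/w4.png

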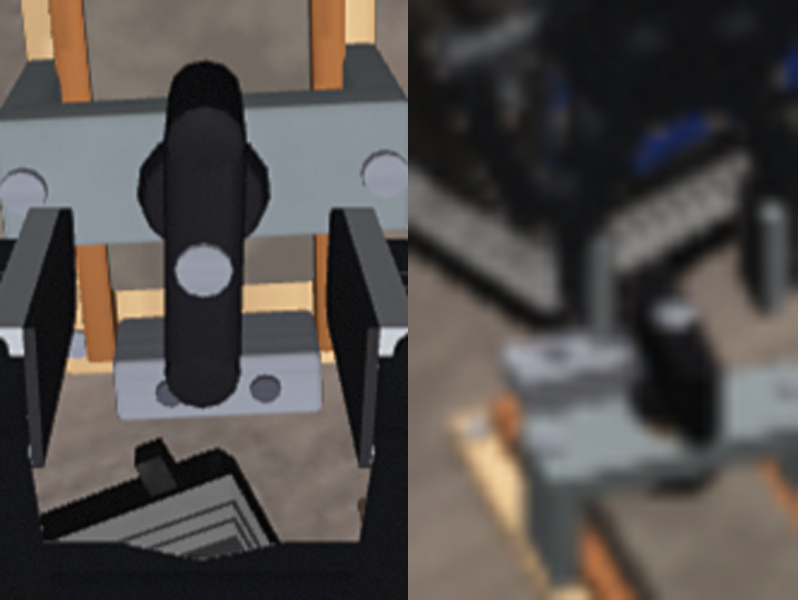

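The half-open fingers straddle the bar symmetrically: left tip (72,210), right tip (330,210), bar centre column 204. Their height works out at z ≈ 0.095, so the 30 mm offset is confirmed. I'll lower 22 mm and close.

move_arm(
  deltas=[
    [[0,0,0.009,0,0],[0,0,0.018,0,0],[0,0,0.027,0,0],[0,0,0.027,0,0],[0,0,0.027,0,1],[0,0,0.027,0,1],[0,0,0.027,0,1],[0,0,0.027,0,1],[0,0,0.027,0,1],[0,0,0.027,0,1]],
  ],
  squeeze=40,
)

```text
clock: 5.35
position: [0.575, 0.2194, 0.0467]
ee_rot: [0.0, 0.19, 0.982, 0.0]
contact_force: [0.0, -0.5, 1.5]
width: 0.0129
gripper_force: 42.6
```

```bash
python3 st.py
```

```text
5.35 [0.575  0.2194 0.0467] head 158.09 F [ 0.03 -0.53  1.49] M [-0.074  0.009 -0.035] 0.0129 42.59362041950226 [ 0.252  0.461  1.646 -0.     1.034 -0.937]
```

move_arm(
  deltas=[
    [[0,0,0,0.03,1],[0,0,-0.0003,0.07,1],[0,0,-0.0005,0.12,1],[0,0,-0.0008,0.17,1],[0,0,-0.001,0.22,1],[0,0,-0.0013,0.27,1],[0,0,-0.0015,0.32,1],[0,0,-0.0018,0.37,1],[0,0,-0.002,0.42,1],[0,0,-0.0022,0.47,1],[0,0,-0.0024,0.5,1],[0,0,-0.0024,0.5,1]],
  ],
)

```text
clock: 6.55
position: [0.5768, 0.2207, 0.0485]
ee_rot: [0.001, 0.655, 0.755, 0.002]
contact_force: [4.3, 2.5, -3.7]
width: 0.0133
gripper_force: 42.0
```

```bash
python3 st.py
```

```text
6.55 [0.5768 0.2207 0.0485] head 98.11 F [ 4.27  2.45 -3.7 ] M [ 0.641 -0.764  0.204] 0.0133 41.96271300315857 [2.520e-01 4.600e-01 1.643e+00 1.000e-03 1.034e+00 1.100e-01]
```

move_arm(
  deltas=[
    [[0,0,0,0.03,1],[0,0,-0.0003,0.07,1],[0,0,-0.0005,0.12,1],[0,0,-0.0008,0.17,1],[0,0,-0.001,0.22,1],[0,0,-0.0013,0.27,1],[0,0,-0.0015,0.32,1],[0,0,-0.0018,0.37,1],[0,0,-0.002,0.42,1],[0,0,-0.0022,0.47,1],[0,0,-0.0024,0.5,1],[0,0,-0.0024,0.5,1]],
  ],
)

```text
clock: 7.75
position: [0.5788, 0.2198, 0.0503]
ee_rot: [0.001, 0.945, 0.327, 0.004]
contact_force: [8.3, 0.9, -6.5]
width: 0.0129
gripper_force: 41.5
```

```bash
python3 st.py
```

```text
7.75 [0.5788 0.2198 0.0503] head 38.16 F [ 8.29  0.85 -6.53] M [ 0.269 -1.403  0.171] 0.0129 41.53704106807709 [ 2.510e-01  4.590e-01  1.639e+00 -1.000e-03  1.036e+00  1.157e+00]
```

move_arm(
  deltas=[
    [[0.003,0.002,0,0.02,1],[0.003,0.002,0,0.04,1],[0.003,0.002,0,0.06,1],[0.003,0.002,0,0.08,1],[0.003,0.002,0,0.1,1],[0.003,0.002,0,0.1,1]],
  ],
)

```text
clock: 8.35
position: [0.5792, 0.2194, 0.0506]
ee_rot: [0.001, 0.974, 0.227, 0.001]
contact_force: [4.4, 0.1, -2.6]
width: 0.0131
gripper_force: 42.2
```

```bash
python3 st.py
```

```text
8.35 [0.5792 0.2194 0.0506] head 26.21 F [ 4.45  0.12 -2.6 ] M [-0.03  -0.67   0.212] 0.0131 42.248979806900024 [ 2.510e-01  4.610e-01  1.634e+00 -1.000e-03  1.043e+00  1.365e+00]
```

move_arm(
  deltas=[
    [[0,0,0,0.015,1],[0,0,0,0.03,1],[0,0,0,0.04,1],[0,0,0,0.04,1]],
  ],
)

```text
clock: 8.75
position: [0.5792, 0.2193, 0.0507]
ee_rot: [0.001, 0.983, 0.185, 0.001]
contact_force: [4.8, -1.1, -1.0]
width: 0.0127
gripper_force: 42.3
```

```bash
python3 st.py
```

```text
8.75 [0.5792 0.2193 0.0507] head 21.37 F [ 4.84 -1.09 -0.95] M [-0.192 -0.89   0.219] 0.0127 42.3348730802536 [ 2.500e-01  4.610e-01  1.634e+00 -1.000e-03  1.044e+00  1.449e+00]
```

move_arm(
  deltas=[
    [[0,0,0,0.01,1],[0,0,0,0.02,1],[0,0,0,0.02,1]],
  ],
)

```text
clock: 9.05
position: [0.5793, 0.2192, 0.0508]
ee_rot: [0.001, 0.986, 0.165, 0.002]
contact_force: [4.8, -1.9, -0.4]
width: 0.0132
gripper_force: 42.4
```

```bash
python3 st.py
```

```text
9.05 [0.5793 0.2192 0.0508] head 18.97 F [ 4.81 -1.91 -0.4 ] M [-0.201 -0.907  0.198] 0.0132 42.374051213264465 [ 0.25   0.461  1.634 -0.002  1.044  1.491]
```

move_arm(
  deltas=[
    [[0,0,0,0.01,1],[0,0,0,0.02,1],[0,0,0,0.02,1]],
  ],
)

```text
clock: 9.35
position: [0.5793, 0.2191, 0.0509]
ee_rot: [0.001, 0.99, 0.144, 0.002]
contact_force: [5.7, -1.7, -1.4]
width: 0.0133
gripper_force: 42.4
```

```bash
python3 st.py
```

```text
9.35 [0.5793 0.2191 0.0509] head 16.57 F [ 5.67 -1.71 -1.41] M [-0.291 -0.919  0.184] 0.0133 42.409783601760864 [ 0.25   0.461  1.634 -0.002  1.044  1.533]
```

move_arm(
  deltas=[
    [[0,0,0,0.008,1],[0,0,0,0.016,1],[0,0,0,0.016,1]],
  ],
)

```text
clock: 9.65
position: [0.5793, 0.2191, 0.0509]
ee_rot: [0.001, 0.992, 0.128, 0.002]
contact_force: [4.9, -0.9, -1.3]
width: 0.0132
gripper_force: 42.5
```

```bash
python3 st.py
```

```text
9.65 [0.5793 0.2191 0.0509] head 14.69 F [ 4.94 -0.9  -1.3 ] M [-0.317 -0.868  0.37 ] 0.0132 42.489259243011475 [ 0.25   0.461  1.634 -0.002  1.044  1.566]
```

move_arm(
  deltas=[
    [[0,0,0,0.008,1],[0,0,0,0.008,1]],
  ],
)

```text
clock: 9.85
position: [0.5793, 0.219, 0.0509]
ee_rot: [0.001, 0.993, 0.12, 0.002]
contact_force: [5.1, -1.8, -0.8]
width: 0.0129
gripper_force: 42.5
```

```bash
python3 st.py
```

```text
9.85 [0.5793 0.219  0.0509] head 13.74 F [ 5.09 -1.81 -0.77] M [-0.338 -0.907  0.426] 0.0129 42.54861831665039 [ 0.25   0.461  1.634 -0.002  1.044  1.582]
```

The torque has risen from 0.18 to 0.43 N m, so the knob is on its stop. I'll unwind the spindle a little, open and lift.

move_arm(
  deltas=[
    [[0,0,0,-0.015,1],[0,0,0,-0.015,0],[0,0,0,-0.015,0],[0,0,0,-0.015,0],[0,0,0,-0.015,0],[0,0,-0.03,-0.015,0],[0,0,-0.08,-0.015,0],[0,0,-0.13,-0.015,0],[0,0,-0.13,-0.015,0],[0,0,-0.13,-0.015,0]],
  ],
)

```text
clock: 10.85
position: [0.5779, 0.2198, 0.1554]
ee_rot: [-0.0, 0.991, 0.134, 0.001]
contact_force: [0.0, -0.1, -0.2]
width: 0.0427
gripper_force: 0.0
```

```bash
python3 st.py
python3 - <<'E'
from h import *
import cv2
cv2.imwrite("pics/w5.png",manip.get_image("wrist")[:,:,::-1])
E
```

```text
10.85 [0.5779 0.2198 0.1554] head 15.42 F [ 0.   -0.1  -0.18] M [ 0.006 -0.001 -0.027] 0.0427 0.0 [0.251 0.372 1.496 0.    1.271 1.553]
```

View pics/w5.png

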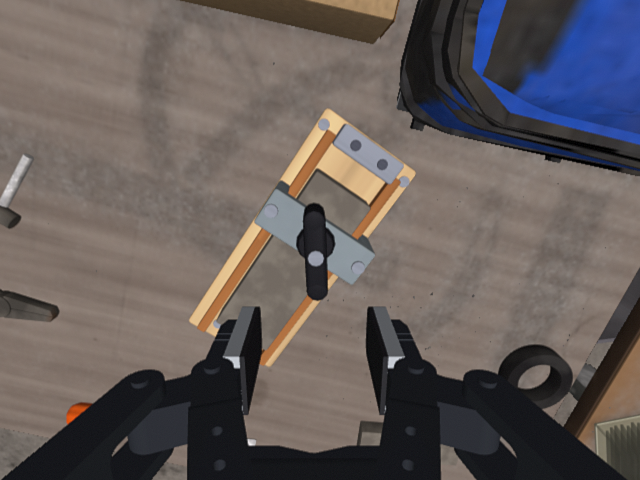

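The knob bar now runs from (314,208) to (317,292), about 2.5 rad round. The stone is still short of the stop. Next I'll swing behind the stone's near end with the fingers shut and the tool x axis along the channel.

move_arm(
  deltas=[
    [[-0.05,-0.034,0,0.07,1],[-0.1,-0.068,0,0.14,1],[-0.154,-0.105,0,0.21,1],[-0.154,-0.105,0,0.285,1],[-0.154,-0.105,0.04,0.285,1],[-0.154,-0.105,0.08,0.285,1],[-0.154,-0.105,0.12,0.285,1],[-0.154,-0.105,0.12,0.285,1],[-0.154,-0.105,0.12,0.285,1]],
  ],
)

```text
clock: 11.8
position: [0.4356, 0.2674, 0.0573]
ee_rot: [0.001, 0.987, -0.163, -0.001]
contact_force: [-0.2, -0.1, 0.8]
width: 0.0
gripper_force: 0.0
```

```bash
python3 st.py
python3 - <<'E'
from h import *
import cv2
w=manip.get_image("wrist")[:,:,::-1]
cv2.imwrite("pics/w6.png",w)
E
```

```text
11.8 [0.4356 0.2674 0.0573] head -18.79 F [-0.24 -0.11  0.84] M [ 0.021 -0.021 -0.081] 0.0 0.0 [ 0.414  0.318  1.862 -0.     0.965  2.313]
```

View pics/w6.png

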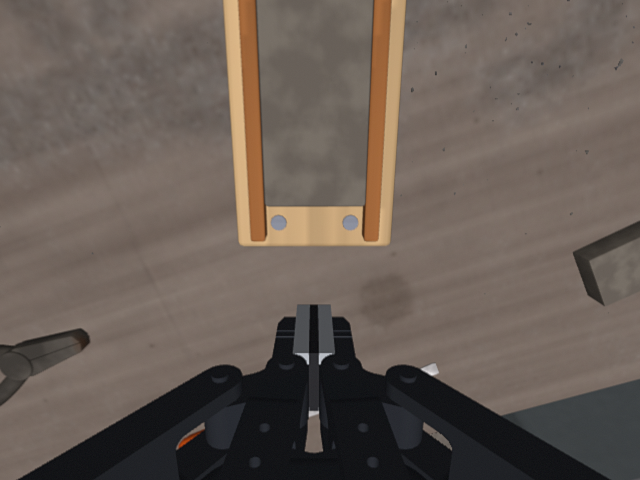

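The view shows the channel centred on the fingers, at column 315 against 314. The stone's near edge is at row 207 and the finger tips at row 305.

Run:
```python
from h import *
s=manip.get_state();R=rot(s)
T=lambda u,v,z:(R.T@(ray("wrist",(u,v),z,s)-s["position"])).round(4)
print("stone",T(262,207,.034),T(366,207,.034),"base near",T(240,245,.01),T(390,245,.01),"rails far",T(254,2,.022),T(378,2,.022))
```

```text
stone [ 0.0382 -0.0254  0.0245] [0.0382 0.0263 0.0245] base near [ 0.0105 -0.0422  0.0485] [0.0105 0.0444 0.0485] rails far [ 0.1301 -0.0267  0.0365] [0.1301 0.0295 0.0365]
```

move_arm(
  deltas=[
    [[0,0,0.02,0,1],[0,0,0.04,0,1],[0,0,0.055,0,1],[0,0,0.065,0,1],[0,0,0.074,0,1],[0,0,0.074,0,1],[0.01,0,0.074,0,1],[0.02,0,0.074,0,1],[0.026,0,0.074,0,1],[0.03,0,0.074,0,1],[0.034,0,0.074,0,1],[0.038,0,0.074,0,1]],
  ],
)

```text
clock: 13.05
position: [0.4639, 0.258, -0.001]
ee_rot: [0.0, 0.987, -0.164, -0.002]
contact_force: [-4.2, 1.8, 2.7]
width: 0.0002
gripper_force: 2.2
```

```bash
python3 st.py
```

```text
13.05 [ 0.4639  0.258  -0.001 ] head -18.83 F [-4.16  1.8   2.72] M [0.279 0.642 0.003] 0.0002 2.1660771779716015 [3.760e-01 4.170e-01 1.887e+00 2.000e-03 8.410e-01 2.274e+00]
```

Contact is made and the stone slides at about 4 N. I'll push on in small steps.

move_arm(
  deltas=[
    [[0.004,0,0,0,1],[0.008,0,0,0,1],[0.012,0,0,0,1],[0.015,0,0,0,1],[0.018,0,0,0,1],[0.018,0,0,0,1]],
  ],
)

```text
clock: 13.65
position: [0.4798, 0.2532, -0.001]
ee_rot: [0.0, 0.987, -0.163, 0.0]
contact_force: [-1.0, 0.4, -1.4]
width: 0.0001
gripper_force: 0.7
```

```bash
python3 st.py
```

```text
13.65 [ 0.4798  0.2532 -0.001 ] head -18.79 F [-0.98  0.35 -1.36] M [0.049 0.198 0.02 ] 0.0001 0.6634942686650902 [ 3.580e-01  4.290e-01  1.864e+00 -1.000e-03  8.480e-01  2.257e+00]
```

move_arm(
  deltas=[
    [[0.001,0,0,0,1],[0.002,0,0,0,1],[0.003,0,0,0,1],[0.004,0,0,0,1]],
  ],
)

```text
clock: 14.05
position: [0.482, 0.2523, -0.001]
ee_rot: [0.0, 0.987, -0.163, -0.0]
contact_force: [-1.8, 0.9, -1.5]
width: -0.0002
gripper_force: 1.2
```

```bash
python3 st.py
```

```text
14.05 [ 0.482   0.2523 -0.001 ] head -18.78 F [-1.83  0.94 -1.5 ] M [ 0.149  0.383 -0.019] -0.0002 1.178041873499751 [ 0.354  0.431  1.86  -0.     0.851  2.253]
```

move_arm(
  deltas=[
    [[0.001,0,0,0,1],[0.002,0,0,0,1],[0.003,0,0,0,1],[0.003,0,0,0,1]],
  ],
)

```text
clock: 14.45
position: [0.4819, 0.2522, -0.001]
ee_rot: [-0.0, 0.986, -0.164, -0.002]
contact_force: [-6.8, 4.0, 2.8]
width: -0.0
gripper_force: 4.0
```

```bash
python3 st.py
```

```text
14.45 [ 0.4819  0.2522 -0.001 ] head -18.85 F [-6.8   4.01  2.77] M [0.699 1.16  0.012] -0.0 4.021146520972252 [0.353 0.432 1.857 0.003 0.856 2.25 ]
```

The position has stopped and the force is rising, so the stone is on the end stop. I'll press a little harder and hold.

move_arm(
  deltas=[
    [[0.001,0,0,0,1],[0.002,0,0,0,1],[0.003,0,0,0,1],[0.004,0,0,0,1],[0.004,0,0,0,1],[0.004,0,0,0,1],[0.004,0,0,0,1]],
  ],
)

```text
clock: 15.15
position: [0.4818, 0.2521, -0.001]
ee_rot: [-0.0, 0.986, -0.164, -0.005]
contact_force: [-12.6, 7.5, 7.7]
width: -0.0004
gripper_force: 7.4
```

```bash
python3 st.py
```

```text
15.15 [ 0.4818  0.2521 -0.001 ] head -18.9 F [-12.64   7.5    7.67] M [1.286 2.117 0.056] -0.0004 7.389853075146675 [0.35  0.434 1.854 0.007 0.862 2.247]
```

move_arm(
  deltas=[
    [[0.001,0,0,0,1],[0.002,0,0,0,1],[0.002,0,0,0,1],[0.002,0,0,0,1],[0.002,0,0,0,1],[0.002,0,0,0,1]],
  ],
)

```text
clock: 15.75
position: [0.4818, 0.2521, -0.001]
ee_rot: [-0.0, 0.986, -0.165, -0.006]
contact_force: [-15.4, 9.5, 9.4]
width: 0.0002
gripper_force: 9.1
```

```bash
python3 st.py
```

```text
15.75 [ 0.4818  0.2521 -0.001 ] head -18.94 F [-15.43   9.51   9.45] M [ 1.578  2.514 -0.025] 0.0002 9.101394563913345 [0.349 0.435 1.853 0.009 0.865 2.245]
```

move_arm(
  deltas=[
    [[-0.004,0,0,0,1],[-0.01,0,0,0,1],[-0.025,0,0,0,1],[-0.045,0,0,0,1],[-0.045,0,-0.05,0,1],[-0.045,0,-0.1,0,1],[-0.045,0,-0.15,0,1],[-0.045,0,-0.15,0,1],[-0.045,0,-0.15,0,1]],
  ],
)

```text
clock: 16.65
position: [0.4548, 0.262, 0.12]
ee_rot: [-0.001, 0.987, -0.163, 0.001]
contact_force: [0.0, 0.2, -0.2]
width: -0.0001
gripper_force: 0.0
```

```bash
python3 st.py
python3 - <<'E'
from h import *
import cv2
w=manip.get_image("wrist")[:,:,::-1]; t=manip.get_image("top")[:,:,::-1]
cv2.imwrite("pics/w7.png",np.hstack([cv2.resize(w,(480,360)),cv2.resize(t[150:270,320:420],(300,360),interpolation=cv2.INTER_CUBIC)]))
E
```

```text
16.65 [0.4548 0.262  0.12  ] head -18.77 F [ 0.04  0.22 -0.15] M [ 0.011  0.004 -0.018] -0.0001 0.0 [ 0.39   0.267  1.753 -0.     1.119  2.289]
```

View pics/w7.png

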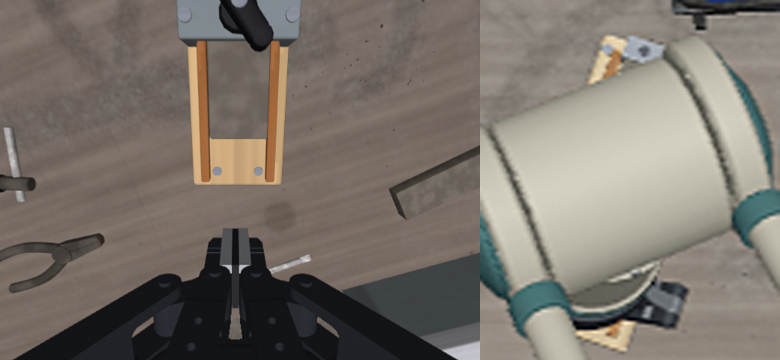

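The stone's near edge is now at full-image row 185 and the base edge at row 245. The knob has kept its loose heading and the arm touches nothing. I'll do a last distance check (50 mm means home) and hand in if it holds.

Run:
```python
from h import *
s=manip.get_state()
d=np.linalg.norm((ray("wrist",(317,185),.034,s)-ray("wrist",(317,245),.01,s))[:2]);print(d)
if abs(d-.05)<.004: print(manip.sign_off())
```

```text
0.04826910400541274
the job is handed in; nothing more can be done
None
```

The job is handed in: the knob is turned clockwise to its stop and left loose, and the stone is pushed home and was pressed there at about 18 N before I backed the arm off clear of everything.

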